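Feed one walnut tenon at the carver's bench

TASK

Feed one walnut tenon: take the red grip of the feeder that holds the dark walnut piece, slide it all the way to the end towards the green tray so that the tenon drops into the tray, and let go of it there so that its spring snaps the slide fully home by itself. Do not work the other feeder, with the blue grip and the pale tenon.

Things in the scene. Friction and masses are not known exactly. Their poses are not given: they have to be found in the camera images.
- walnut_slide (a joint): The spring-return slide of the walnut feeder: 0 m = home, 0.065 m = hard end stop. It grows as the slide is pushed towards the tray. The spring pulls it home with about 2 N at home and 6 N at the end, lightly damped: let go at the end, it is home in about half a second.
- walnut_grip (a point): Centre of the upright red plastic grip on that slide: 34 mm long along the travel, 16 mm thick across it, 45 mm tall (its top is 22 mm above this point). 75 mm above the bench; travels with the slide. x axis = push direction (towards the tray), y across, z up. The chute walls and pusher block beside and below the grip reach up to 22 mm below this point; fingers may go down to about 20 mm below it.
- walnut_feeder: The fixed feeder: plywood base 260 x 90 mm, origin under its centre at bench height, x axis = push direction. Home grip at x = -55 mm. Steel spring housing 60 mm tall at x = -123 to -101 mm, chute (42 mm wide, 50 mm tall) ending at x = 12 mm, then the open green tray to x = 128 mm: 77 mm wide, walls 42 mm tall, floor at 14 mm.
- walnut_tenon: Dark walnut tenon, a flat block 50 x 24 x 12 mm, about 12 g, loose; origin at its centre. It lies flat in the open chute in front of the pusher, long side along the travel, its centre about 46 mm from the home grip in the push direction and 42 mm above the bench. Pushed off the end of the chute it drops into the green tray.
- beech_slide (a joint): The slide of the other feeder, same build and size but with a blue grip and a pale beech tenon; 0 m = home. It stands beside the first, to its left or right, the feeders' centres at least 0.24 m apart.
There are look-alikes about, which are no part of the job. Of the things that look like the walnut_tenon, the smallest one is meant.

How it is judged (in metres and radians):
On the way, in this order (a step that is already met when the one before it is completed fails the run):
1. the walnut slide is pushed to its end (within 10 mm of the stop) (value of joint walnut_slide above 0.055 m), for 0.05 s.
2. it is let go out there: it starts home, still about half-way out or more, with no finger on it (value of joint walnut_slide between 0.03 and 0.052 m and velocity of joint walnut_slide below -0.03 m/s and contact force between the fingers and walnut_feeder below 0.05 N).
At the end, for the whole second after the job is handed in: The walnut slide is home (within 5 mm) and the walnut tenon lies at rest in the green tray of its own feeder (its centre within the tray's walls and below 34 mm above the bench) (value of joint walnut_slide below 0.005 m and x of walnut_tenon in the frame of walnut_feeder between 0.012 and 0.125 m and y of walnut_tenon in the frame of walnut_feeder between -0.04 and 0.04 m and height (world z) of walnut_tenon below 0.034 m and linear speed of walnut_tenon below 0.02 m/s); the robot touches nothing.
It fails at once if the other feeder's slide (blue grip) is moved by more than 10 mm (value of joint beech_slide above 0.01 m).
It also fails if it takes over 29 s, if anything falls off the work surface, if the arm or the gripper's body presses on something with over 40 N, if the wrist force passes 120 N, or if a joint passes its speed limit or range.

ROBOT

A 6-joint arm with a two-finger parallel gripper is mounted at the origin on the work surface. World frame = base frame: x ahead of the robot, y to its left, z up, the work surface at z = 0. Lengths are in mm, angles in degrees, forces in N, time in s.
With the tool pointing down it reaches from about 350 to 850 mm from the base axis. Payload 8.1 kg.
Tool frame: the origin (TCP) lies between the finger pads; the fingertips stand 17 mm ahead of it and the grasp point (between the pads) lies 2 mm behind it; z points along the fingers, y is the line along which they close (so a half turn about z gives the same grasp; the last joint's range is limited). The gripper opens to 85 mm and grips with 20 to 120 N. Pads are 22 mm wide; open, the fingers measure 114 mm over their backs; the gripper's body (76 mm by 85 mm) begins 54 mm behind the grasp point. The pads swing forward as they close: fully open they stand 13 mm farther back than shut.
Start: joints at [-75.653, 7.471, 85.268, -0, 87.261, -4.893], TCP at [197.735, -566.486, 248.292] pointing down, gripper open.
Joint ranges: [-169.43, 169.43], [-51.17, 129.36], [1.28, 143.12], [-76.62, 256.62], [0, 156.53], [-152.29, 152.29]. Speed limits (degrees/s): [136.94, 136.94, 159.86, 180, 180, 180].

INTERFACE

Orientations are given as [roll, pitch, yaw] about the fixed x, y, z axes, in that order (R = Rz(yaw) Ry(pitch) Rx(roll)).
In Python, from bench import sense, snapshot, hand_in, trace, place_of gives the robot as it stands.
- The arm moves only by the shell command python3 -m handwheel 'ROWS' [FORCE]. ROWS is JSON, a list of rows, each a list of 7 numbers: the opening, from -1 (shut) to 1 (fully open), then the shift along the tool's x, y, z in cm, then the turn, a rotation vector about the tool's x, y, z in rad. A call has 1 to 12 rows; each row shifts and turns the commanded pose from where the row before left it, along the tool's axes as they then stand; what a row does not reach is not made up. A row lasts 1/12 s, in which the tool goes at most 41.7 mm and 7.16 degrees, less where a joint would pass 70% of its speed; a pose out of reach is approached as far as the arm can. A call with a gripper value outside its range is refused whole. The fingers move at their own pace and stop on an object; FORCE is the grip in N (left out, the last holds). Time passes only in rows, so rows that do not move let the fingers close. It gives the time, the measured TCP pose, the force, the opening and the grip force at its end, in the units of the state.
- sense(): the state, without advancing time (a new reading comes with each control period).
- snapshot(name): name is "side" or "top" or "wrist"; returns a dict with "image" (384x512x3 uint8, red, green, blue), "intrinsics" (3x3 intrinsics, pixels), "R" (3x3) and "t" (3): a world point X has camera coordinates R X + t. Camera axes: x right, y down, z forward; pixel columns grow to the right and rows downward; lengths in mm; the calibration is good to about 2 mm. The wrist camera is an equidistant fisheye: a pixel r from the principal point sees the ray r / f radians off the axis. A picture is of the moment at which its call begins. There is no depth.
- hand_in(): hands the job in; it is judged then, once.
Trained networks look in a picture, given as the dict that the camera call returned (one of the last four; its "shot" number tells which), for a name from the list of things; names that differ only in an ending like _2 or _b are one class to them, and where a whole thing is asked for, a point or a joint stands for the part that bears it (a point fixed in the world has none). Each returns a list of dicts, best first, with "conf" (0 to 1); they miss things now and then, are a little off and sometimes report something else, mostly with a low value. They report only what shows in the picture. A call takes as long as a camera call. They do not tell look-alikes from the thing itself.
- trace(picture, query): "pixels" (384x512 bool, what is visible of it).
- place_of(picture, query): "location" ([x, y, z] in mm, in world coordinates, good to about 4 mm: a listed point, or the origin of a listed thing).
The state is a dict: "time": time; "joint_pos": joint angles; "qd": joint speeds; "joint_efforts": joint torques, N m; "tool_pos": TCP position; "tcp_rot": TCP orientation; "ft_force": force on the tool from outside, world axes, zero at the start; "wrist_torque": the same for the moment, N m; "finger_gap": finger opening in mm; "grip_force": force on a finger pad.
Only numpy, scipy, OpenCV 4.12 (cv2) and the standard library are available. Lean on these libraries where they do the work, as an engineer would, in place of code of your own. Each camera call takes 0.05 s, during which the arm holds its last target. There are 200 camera calls.

## Working session

There is one attempt and no reset: what is moved stays moved. The work goes in short steps, Python scripts to look and compute and a shell command to move; the robot and the scene stay as the last step left them, time stands still between calls to the robot, and variables do not carry over. Pictures are saved under pics/ and viewed, at most 10 in all, crops included, and the job is handed in when it is done.

```bash
mkdir -p pics; python3 - <<'E'
from bench import *
import cv2
s=sense();print(s)
for n in("top","side"):
    p=snapshot(n);cv2.imwrite(f"pics/{n}0.png",p["image"][...,::-1])
    for q in("walnut_grip","walnut_feeder","walnut_tenon","beech_slide"):
        try:print(n,q,[(r["conf"],r["location"]) for r in place_of(p,q)])
        except Exception as e:print(q,e)
E
```

```text
{'time': 0.0, 'joint_pos': array([-7.56524379e+01,  7.51528003e+00,  8.53294897e+01, -9.20533828e-04,
        8.72606521e+01, -4.89220100e+00]), 'qd': array([ 0.04769539,  0.03485151, -0.01149054,  0.0875884 , -0.04406228,
       -0.06782643]), 'joint_efforts': array([-3.13838886e-03, -5.69405222e+01, -5.00558531e+01, -2.12894529e-04,
        1.44977204e-02, -4.45784337e-05]), 'tool_pos': array([ 197.60953508, -565.98009049,  247.24058442]), 'tcp_rot': array([-1.79894884e+02, -8.07445873e-03,  1.92398005e+01]), 'ft_force': array([ 0.55076717, -0.09797705,  0.33455763]), 'wrist_torque': array([-0.01630788, -0.00046436, -0.01306535]), 'grip_force': 0.0, 'finger_gap': 85.29896366034458}
top walnut_grip [(0.6, [537.1, -95.4, 73.1])]
top walnut_feeder [(0.87, [588.9, -121.7, -4.0])]
top walnut_tenon [(0.71, [733.9, -284.8, 10.0]), (0.7, [386.4, -72.1, 7.6]), (0.48, [581.5, -114.9, 44.6])]
beech_slide it knows: walnut_feeder, walnut_grip, walnut_tenon
side walnut_grip [(0.58, [541.1, -95.4, 74.3])]
side walnut_feeder [(0.6, [589.8, -123.5, -3.1])]
side walnut_tenon [(0.81, [581.4, -119.6, 41.1]), (0.6, [727.9, -284.5, 7.6])]
beech_slide it knows: walnut_feeder, walnut_grip, walnut_tenon
```

View pics/top0.png

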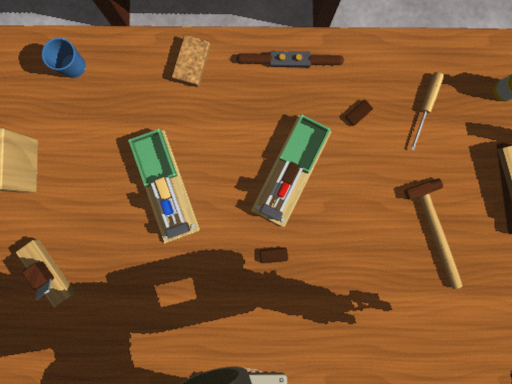

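View pics/side0.png

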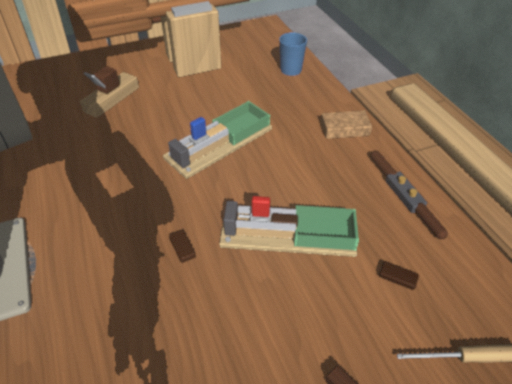

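The top view shows the red-grip feeder with its dark tenon, grip at about (285,189) and tray at (305,145). The blue one is at left, about (165,205). The other dark blocks, at (358,112) and (273,255), are look-alikes on the bench. I'll refine the grip position and the push direction.

```bash
cat > h.py <<'E'
import numpy as np, cv2
from bench import *
def ray(p,uv):
    K=p["intrinsics"];R=np.array(p["R"]);t=np.array(p["t"])
    d=R.T@np.linalg.inv(K)@np.array([*uv,1.]);return -R.T@t,d
def onz(p,uv,z):
    c,d=ray(p,uv);return c+d*(z-c[2])/d[2]
def big(m):
    n,l,s,c=cv2.connectedComponentsWithStats(m.astype(np.uint8));i=1+s[1:,4].argmax();return l==i
def green(im):
    h=cv2.cvtColor(im,cv2.COLOR_RGB2HSV);return cv2.inRange(h,(45,80,40),(85,255,255))>0
def red(im):
    h=cv2.cvtColor(im,cv2.COLOR_RGB2HSV);return (cv2.inRange(h,(0,200,130),(4,255,255))|cv2.inRange(h,(175,200,90),(180,255,255)))>0
E
python3 - <<'E'
from h import *
P={}
for n in("top","side"):
    p=snapshot(n);P[n]=p
    print(n,place_of(p,"walnut_grip")[0]["location"],place_of(p,"walnut_feeder")[0]["location"])
p=P["top"]
m=green(p["image"]);m[:,:230]=0;m=big(m)
pts=np.array([onz(p,(u,v),42)[:2] for v,u in np.argwhere(m)],np.float32)
print("tray",m.sum(),cv2.minAreaRect(pts))
m=trace(p,"walnut_feeder")[0]["pixels"]
pts=np.array([onz(p,(u,v),10)[:2] for v,u in np.argwhere(m)],np.float32)
print("feeder",m.sum(),cv2.minAreaRect(pts))
rays=[]
for n in P:
    r=red(P[n]["image"]);print(n,r.sum());r=big(r);v,u=np.argwhere(r).mean(0);print(n,u,v,r.sum(),onz(P[n],(u,v),90));rays.append(ray(P[n],(u,v)))
A=0;b=0
for c,d in rays:
    d/=np.linalg.norm(d);M=np.eye(3)-np.outer(d,d);A=A+M;b=b+M@c
print(np.linalg.solve(A,b))
E
```

```text
top [534.3, -94.6, 72.3] [588.7, -121.2, -3.5]
side [540.0, -95.7, 73.8] [586.5, -120.7, 0.3]
tray 1432 ((651.3453979492188, -150.96694946289062), (77.06708526611328, 117.1873550415039), 63.380035400390625)
feeder 3928 ((592.2879028320312, -121.10214233398438), (91.06847381591797, 266.2332763671875), 63.5754508972168)
top 83
top 283.421686746988 189.0722891566265 83 [540.83382596 -97.62204981  90.        ]
side 0Traceback (most recent call last):
  File "<stdin>", line 15, in <module>
  File "h.py", line 9, in big
    n,l,s,c=cv2.connectedComponentsWithStats(m.astype(np.uint8));i=1+s[1:,4].argmax();return l==i
                                                                     ~~~~~~~~~~~~~~^^
ValueError: attempt to get argmax of an empty sequence
```

```bash
python3 -m handwheel '[[1,2.98,-2.08,0,0,0,0],[1,2.98,-2.08,0,0,0,0],[1,2.98,-2.08,0,0,0,0],[1,2.98,-2.08,0,0,0,0],[1,2.98,-2.08,0,0,0,0],[1,2.98,-2.08,0,0,0,0],[1,2.98,-2.08,0,0,0,0],[1,2.98,-2.08,0,0,0,0]]' 20
python3 -m handwheel '[[1,2.98,-2.08,0,0,0,0],[1,2.98,-2.08,0,0,0,0],[1,2.98,-2.08,0,0,0,0],[1,2.98,-2.08,0,0,0,0],[1,2.98,-2.08,0,0,0,0],[1,2.98,-2.08,0,0,0,0],[1,2.98,-2.08,0,0,0,0],[1,2.98,-2.08,0,0,0,0]]'
python3 -m handwheel '[[1,0,0,0,0,0,0.1],[1,0,0,0,0,0,0.1],[1,0,0,0,0,0,0.1],[1,0,0,0,0,0,0.1],[1,0,0,0,0,0,0.1],[1,0,0,0,0,0,0.1],[1,0,0,0,0,0,0.1],[1,0,0,0,0,0,0.1],[1,0,0,0,0,0,0],[1,0,0,0,0,0,0]]'
python3 - <<'E'
from h import *
p=snapshot("wrist");cv2.imwrite("pics/w1.png",p["image"][...,::-1])
print(sense()["joint_pos"],p["R"],p["t"],p["intrinsics"])
for q in("walnut_grip","walnut_feeder","walnut_tenon"):print(q,[(r["conf"],r["location"]) for r in place_of(p,q)])
E
```

```text
time: 1.42
tool_pos: [368.7, -329.3, 248.5]
tcp_rot: [180.0, -0.0, 19.2]
ft_force: [0.6, -0.5, -0.7]
finger_gap: 85.2
grip_force: 0.0
time: 2.08
tool_pos: [539.1, -93.4, 248.6]
tcp_rot: [180.0, -0.0, 19.2]
ft_force: [-0.2, -0.7, 0.6]
finger_gap: 85.3
grip_force: 0.0
time: 2.92
tool_pos: [538.3, -95.2, 248.4]
tcp_rot: [-180.0, -0.0, -26.4]
ft_force: [-0.1, 0.2, 0.4]
finger_gap: 85.3
grip_force: 0.0
[-1.54010819e+01 -8.02329001e-01  9.38584341e+01 -9.00286950e-04
  8.69381519e+01  1.00991492e+02] [[-0.44562672 -0.8952182   0.00109894]
 [-0.8501554   0.42357904  0.31275645]
 [-0.28045075  0.13843837 -0.94983272]] [155.61135979 456.24218917 544.23740134] [[297.31863964   0.         259.73055913]
 [  0.         297.31863964 192.86689238]
 [  0.           0.           1.        ]]
walnut_grip [(0.9, [542.0, -92.5, 75.0]), (0.18, [590.2, -122.7, 0.5])]
walnut_feeder []
walnut_tenon [(0.96, [388.6, -77.9, 9.2]), (0.92, [585.7, -115.5, 43.1])]
```

View pics/w1.png

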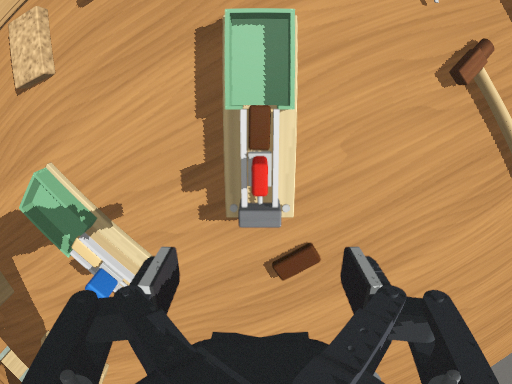

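The wrist view shows the feeder upright in the picture, with the red grip at (260,176), midway between the fingers at columns 160 and 362. I'll measure it with the fisheye model.

```bash
python3 - <<'E'
from h import *
p=snapshot("wrist")
K=p["intrinsics"];R=np.array(p["R"]);t=np.array(p["t"]);C=-R.T@t
def fz(uv,z):
    a=(np.array(uv)-K[:2,2])/K[0,0];r=np.hypot(*a);d=R.T@np.array([*(a/r*np.sin(r)),np.cos(r)]);return (C+d*(z-C[2])/d[2])[:2]
h=cv2.cvtColor(p["image"],cv2.COLOR_RGB2HSV)
m=big((cv2.inRange(h,(0,190,150),(5,255,255))|cv2.inRange(h,(175,190,150),(180,255,255)))>0)
Q=np.argwhere(m);print(m.sum(),Q.min(0),Q.max(0))
r=cv2.minAreaRect(np.array([fz((u,v),97) for v,u in Q],np.float32));print("grip top",r)
m=big(green(p["image"]))
print("tray",cv2.minAreaRect(np.array([fz((u,v),42) for v,u in np.argwhere(m)],np.float32)))
print(sense()["tool_pos"])
E
```

```text
500 [157 253] [195 267]
grip top ((542.948486328125, -96.64434814453125), (13.730138778686523, 38.007286071777344), 63.45158004760742)
tray ((618.01513671875, 199.59185791015625), (117.54602813720703, 97.95525360107422), 20.13275718688965)
[538.23861844 -95.16310142 248.28980668]
```

```bash
python3 -m handwheel '[[1,0.3,-0.05,2.4,0,0,0],[1,0,0,2.4,0,0,0],[1,0,0,2.4,0,0,0],[1,0,0,2.4,0,0,0],[1,0,0,2.4,0,0,0],[1,0,0,2.0,0,0,0],[1,0,0,1.5,0,0,0],[1,0,0,1.5,0,0,0],[1,0,0,0,0,0,0]]' 40
python3 -m handwheel '[[-0.3,0,0,0,0,0,0],[-1,0,0,0,0,0,0],[-1,0,0,0,0,0,0],[-1,0,0,0,0,0,0],[-1,0,0,0,0,0,0],[-1,0,0,0,0,0,0],[-1,0,0,0,0,0,0],[-1,0,0,0,0,0,0]]' 40
python3 - <<'E'
from h import *
p=snapshot("side");cv2.imwrite("pics/s2.png",cv2.resize(p["image"][100:300,150:420,::-1],None,fx=2.5,fy=2.5))
E
```

```text
time: 3.92
tool_pos: [538.7, -95.4, 74.7]
tcp_rot: [179.9, 0.3, -26.5]
ft_force: [-0.1, 0.7, 0.0]
finger_gap: 85.4
grip_force: 0.0
time: 4.58
tool_pos: [541.6, -96.4, 79.2]
tcp_rot: [180.0, -0.1, -26.6]
ft_force: [-1.6, -0.4, 6.7]
finger_gap: 15.5
grip_force: 41.4
```

View pics/s2.png

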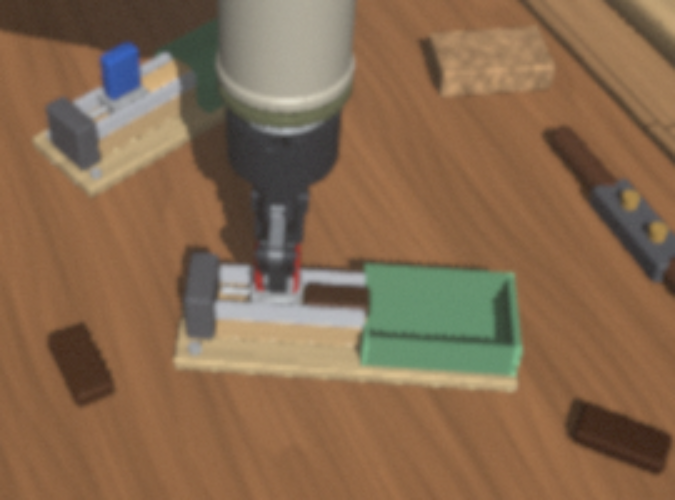

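The grip is centred between the pads (gap 15.5 mm). Now I'll push it.

```bash
python3 -m handwheel '[[-1,0.6,0,0,0,0,0],[-1,0.6,0,0,0,0,0],[-1,0.6,0,0,0,0,0],[-1,0.6,0,0,0,0,0],[-1,0.6,0,0,0,0,0],[-1,0.6,0,0,0,0,0],[-1,0.6,0,0,0,0,0],[-1,0.6,0,0,0,0,0],[-1,0.6,0,0,0,0,0],[-1,0.6,0,0,0,0,0],[-1,0.2,0,0,0,0,0],[-1,0,0,0,0,0,0]]'
python3 -m handwheel '[[-1,0.2,0,0,0,0,0],[-1,0,0,0,0,0,0],[-1,0,0,0,0,0,0],[-1,0,0,0,0,0,0]]'
python3 - <<'E'
from h import *
p=snapshot("side");cv2.imwrite("pics/s3.png",cv2.resize(p["image"][100:300,150:420,::-1],None,fx=2.5,fy=2.5))
E
```

```text
time: 5.63
tool_pos: [596.9, -123.9, 79.2]
tcp_rot: [-180.0, 0.0, -26.6]
ft_force: [-4.6, 0.9, 8.5]
finger_gap: 15.6
grip_force: 42.0
time: 5.97
tool_pos: [598.3, -124.6, 79.2]
tcp_rot: [-180.0, 0.0, -26.6]
ft_force: [-5.6, 0.7, 8.8]
finger_gap: 15.8
grip_force: 41.9
```

View pics/s3.png

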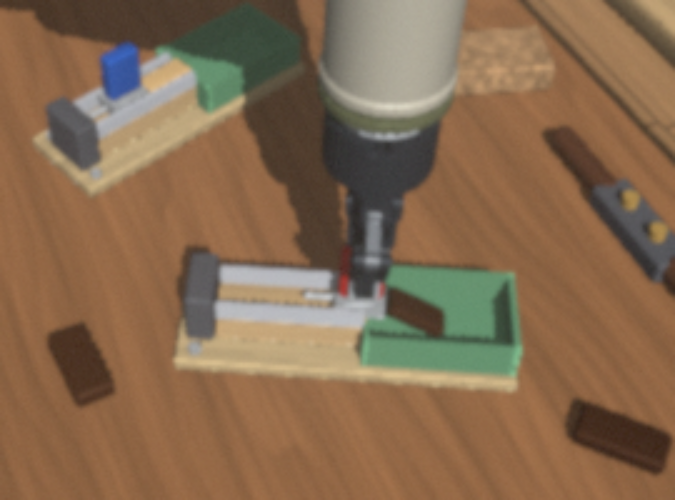

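The slide has travelled about 63 mm and the tenon is tipping into the tray at (415,310). A few mm more will confirm the stop.

```bash
python3 -m handwheel '[[-1,0.2,0,0,0,0,0],[-1,0.2,0,0,0,0,0],[-1,0,0,0,0,0,0],[-1,0,0,0,0,0,0],[-1,0,0,0,0,0,0]]'
python3 - <<'E'
from h import *
p=snapshot("side");cv2.imwrite("pics/s4.png",cv2.resize(p["image"][180:270,220:390,::-1],None,fx=4.5,fy=4.5,interpolation=2))
for q in("walnut_grip","walnut_tenon"):print(q,[(r["conf"],r["location"]) for r in place_of(p,q)])
E
```

```text
time: 6.43
tool_pos: [600.1, -125.5, 79.2]
tcp_rot: [180.0, 0.3, -26.6]
ft_force: [-16.5, 6.6, 17.6]
finger_gap: 15.6
grip_force: 43.3
walnut_grip [(0.73, [598.1, -123.5, 74.9])]
walnut_tenon [(0.87, [386.6, -78.7, 6.1]), (0.82, [728.6, -286.6, 8.1]), (0.75, [638.7, -144.1, 31.9])]
```

View pics/s4.png

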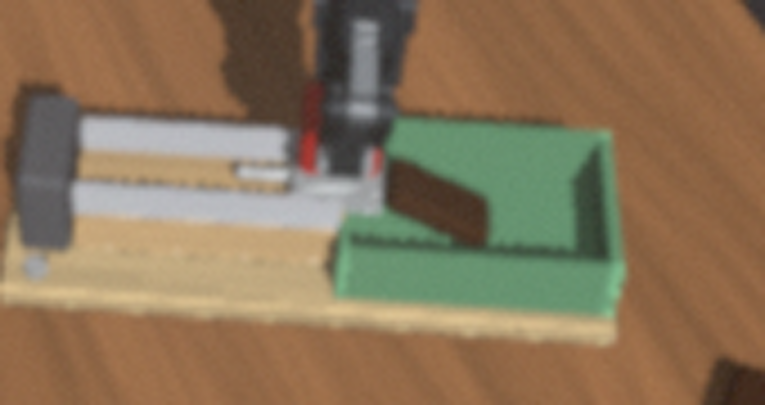

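The force has jumped, so the slide is at its stop. The tenon leans on the pusher face and should drop on release.

```bash
python3 -m handwheel '[[1,0,0,0,0,0,0],[1,0,0,0,0,0,0],[1,0,0,0,0,0,0],[1,0,0,0,0,0,0],[1,0,0,0,0,0,0],[1,0,0,0,0,0,0],[1,0,0,0,0,0,0],[1,0,0,0,0,0,0],[1,0,0,0,0,0,0]]'
python3 -m handwheel '[[1,0,0,-2.5,0,0,0],[1,0,0,-3,0,0,0],[1,0,0,-3,0,0,0],[1,0,0,-3,0,0,0],[1,0,0,-3,0,0,0],[1,0,0,0,0,0,0],[1,0,0,0,0,0,0],[1,0,0,0,0,0,0]]'
python3 - <<'E'
from h import *
p=snapshot("side");cv2.imwrite("pics/s5.png",cv2.resize(p["image"][100:300,150:420,::-1],None,fx=2.5,fy=2.5))
for n in("side","top","wrist"):
    p=snapshot(n)
    for q in("walnut_grip","walnut_tenon"):print(n,q,[(r["conf"],r["location"]) for r in place_of(p,q)])
E
```

```text
time: 7.33
tool_pos: [601.9, -126.5, 78.2]
tcp_rot: [-180.0, 0.0, -26.6]
ft_force: [-0.3, 0.6, 0.3]
finger_gap: 85.7
grip_force: 0.0
time: 8.0
tool_pos: [601.8, -126.4, 222.9]
tcp_rot: [180.0, 0.0, -26.6]
ft_force: [-0.3, 0.8, -0.2]
finger_gap: 85.2
grip_force: 0.0
side walnut_grip [(0.98, [542.8, -95.7, 73.9])]
side walnut_tenon [(0.74, [389.1, -76.0, 8.7]), (0.63, [632.7, -142.7, 21.0]), (0.56, [729.7, -286.1, 6.7])]
top walnut_grip [(0.48, [537.0, -94.8, 76.8])]
top walnut_tenon [(0.68, [385.3, -74.2, 11.2])]
wrist walnut_grip [(0.9, [540.7, -94.2, 71.4])]
wrist walnut_tenon [(0.77, [735.3, -288.5, 9.8]), (0.74, [388.8, -77.3, 10.0]), (0.64, [632.8, -137.5, 19.7]), (0.55, [588.4, -125.2, 0.6])]
```

View pics/s5.png

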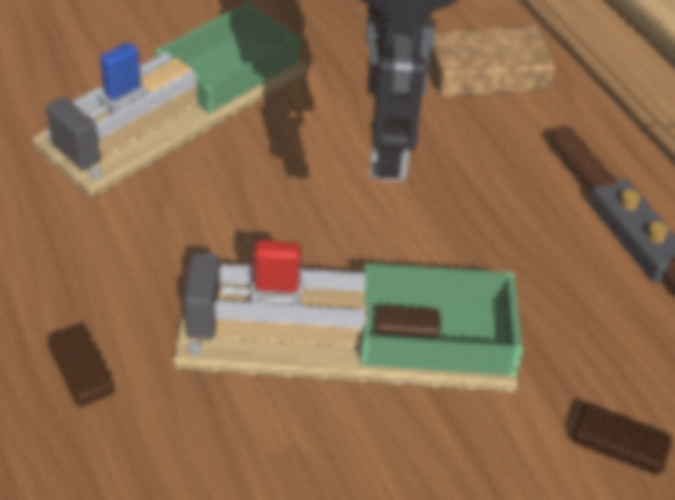

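The slide is home with its grip at (277,267), and the tenon lies flat in the tray at (407,320) at z≈20 mm. The arm is clear, so I'll hand in.

```bash
python3 -c "from bench import *;print(hand_in())"
```

```text
the job is handed in; nothing more can be done
None
```

I pushed the walnut slide to its stop and let go there; it sprang home, the tenon lies flat in the green tray, and the blue feeder was not touched. I handed the job in at about 8 s, but no verdict came back.

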